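# Turn the puzzle tube catch-up and clamp the stop

### The job

Roll the storage tube along its cork-faced rest, without lifting it, until its metal catch is squarely on top. Then, leaving it there, slide the stop along its rail until the stop plate just meets the tube, and turn the clamp knob clockwise all the way to lock the stop. Do not disturb the other things on the table.

Things in the scene. Friction and masses are not known exactly. Their poses are not given: they have to be found in the camera images.
- rest: fixed board; its underside lies on the table, origin there, below the middle of the cork facing. x: along the tube's length; y: the way the tube rolls and the stop slides. Cork top 16 mm above the table, 190 mm along x, 400 mm along y (-200 to +200). An aluminium guide rail 22 mm wide runs along y at x = +140 mm.
- tube: white tube, 160 mm long, 0.2 to 0.35 kg, across the cork. Origin: its centre, 41 mm above the table; x along the tube, same way as the rest's x. Rolls on two end caps 50 mm across, 14 mm wide; barrel between them 40 mm across, its top 61 mm above the table. Bare at -x of the centre: pressed there from above and dragged it rolls 1 rad per 45 mm of finger, 25 mm of tube; stays where left.
- catch_top (a point): middle of the outer face of the dark steel catch, 42 x 16 mm, firmly fixed to the tube, 4 mm proud of the barrel, 24 mm from the axis, 41 mm to +x of the tube's centre. Its x axis runs along the tube; z points outwards through the catch, straight up when the catch is on top. (Ignore tube's own roll.) A narrow grey hinge rib runs along the barrel on the side away from the catch.
- stop_face (a point): on the -y face of the stop plate, which meets the tube; 41 mm above the table, at the rest's x = 0; axes as rest. The plate: aluminium bar 12 mm thick, 24 to 50 mm above the table, across the cork to the saddle on the rail. It starts beyond the tube at +y. Plate and tube just meet when the tube's centre is 25 mm to -y of this face.
- stop (a joint): how far the saddle with the stop plate has been slid from the rail's +y end towards -y, m (0 to 0.28). Takes about 2 N while the clamp is free; it can be moved by the clamp knob or by pushing the plate or saddle. A brisk bump sends the tube rolling on, so close up slowly (about 10 mm/s).
- clamp (a joint): turn of the clamp knob, rad: 0 free, grows clockwise seen from above, end stop at 1.4. From about 1.15 a brake bears on the rail; at the end stop the saddle is locked (holds about 20 N). Takes 0.1 to 0.2 N m; stays where left.
- clamp_grip (a point): grip point of the clamp knob on top of the saddle, on its vertical axis, 95 mm above the table. The black knob has an upright bar 42 mm long, 14 mm thick, top 7 mm above this point; below the bar is a 44 mm disc, its top 23 mm below this point. Its x axis runs along the bar; at clamp = 0 that is the rest's x.
- mug: bystander: white mug, 80 mm across, 90 mm tall; origin at the centre of its foot.
- glue: bystander: white glue bottle, 52 mm across, 140 mm tall; origin at the centre of its foot.
- tray: bystander: white sorting tray with jigsaw pieces, 160 x 200 x 25 mm; origin at the centre of its underside.
Mind the look-alikes: they are no part of the job. Leave any green look-alike of the tube alone.

How it is judged:
On the way, in this order (a step that is already met when the one before it is completed fails the run):
1. the tube lies on the rest with its catch on top (within 15 degrees), the stop still clear of it and the clamp still free (angle between catch_top's own z axis and vertical below 0.26 rad and z of tube in the frame of rest below 0.044 m and y of tube in the frame of stop_face below -0.031 m and value of joint clamp below 0.6 rad), for 0.2 s.
2. the stop plate is brought up to the tube (gap under 5 mm), the catch still on top (angle between catch_top's own z axis and vertical below 0.26 rad and y of tube in the frame of stop_face above -0.03 m and value of joint clamp below 0.9 rad), for 0.2 s.
3. the clamp knob is turned clockwise to lock the stop (value of joint clamp above 1.25 rad), for 0.1 s.
At the end, for the whole second after the job is handed in: The tube rests on the cork, lying straight (within 7 degrees), at rest, its catch within 15 degrees of straight up; the stop plate is within 5 mm of the tube and the clamp knob is turned home (beyond 1.25 rad of 1.4) (angle between catch_top's own z axis and vertical below 0.26 rad and y of tube in the frame of stop_face between -0.03 and -0.02 m and angle between the x axis of tube and the x axis of rest, either way round below 0.12 rad and z of tube in the frame of rest between 0.038 and 0.044 m and value of joint clamp above 1.25 rad and linear speed of tube below 0.01 m/s and angular speed of tube below 0.3 rad/s); the robot touches nothing.
It fails at once if the tube is lifted off the rest (z of tube in the frame of rest above 0.056 m).
It fails at once if another thing on the table is moved more than 30 mm (distance of any of mug, glue, tray from where it was at the start of the episode above 0.03 m).
It also fails if it takes over 72 s, if anything falls off the work surface, if the arm or the gripper's body presses on something with over 40 N, if the wrist force passes 120 N, or if a joint passes its speed limit or range.

### The arm

A 7-joint arm with a two-finger parallel gripper is mounted at the origin on the work surface. World frame = base frame: x ahead of the robot, y to its left, z up, the work surface at z = 0. Lengths are in m, angles in rad, forces in N, time in s.
With the tool pointing down it reaches from about 0.425 to 0.925 m from the base axis. Payload 6.8 kg.
Tool frame: the origin (TCP) lies on the front face of the gripper's body, between the roots of the fingers; the fingertips stand 73 mm ahead of it and the grasp point (between the pads) lies 54 mm ahead of it (env.nose_length is the distance from the TCP to the fingertips, in m); z points along the fingers, y is the line along which they close (so a half turn about z gives the same grasp; the last joint's range is limited). The gripper opens to 85 mm and grips with 20 to 120 N. Pads are 22 mm wide; open, the fingers measure 114 mm over their backs; the gripper's body (76 mm by 85 mm) begins 54 mm behind the grasp point. The pads swing forward as they close: fully open they stand 13 mm farther back than shut.
Start: joints at [1.235, 0.477, 0.022, 1.555, -0.011, 1.109, -0.083], TCP at [0.152, -0.658, 0.304] pointing down, gripper open.
Joint ranges: [-2.96, 2.96], [-0.34, 2.1], [-1.41, 1.46], [0.24, 2.44], [-1.37, 4.51], [0.17, 1.92], [-2.96, 2.96]. Speed limits (rad/s): [2.39, 2.39, 3.14, 3.14, 3.14, 3.14, 3.14].

### API

Orientations are given as a unit quaternion [w, x, y, z].
In Python, from cell import env, kin, camera, calibration, job gives the robot as it stands. The module is installed in compiled form; this text tells all that it offers. Calls block until the motion is done:
- env.reach(position, orientation): joint-space move of the TCP to a pose.
- env.movel(position, velocity=0.15, rot=None, stop_force=None): straight line of the TCP; rot=None keeps the orientation; velocity is the mean speed in m/s. With stop_force (N) it stops when the force on the tool has changed by that much, and returns True; else False.
- env.goto_joints(angles): joint-space move.
- env.grip(opening, f_grip=None): finger opening in m; f_grip is the grip in N (None keeps the last); returns when the fingers have stopped.
- env.dwell(seconds).
- kin.inverse_kinematics(position, orientation): joint angles nearest the present ones, or None.
- env.get_state(): the state.
- camera(name): name is "scene" or "top" or "wrist"; returns (picture, depth): 400x640x3 uint8, blue, green, red; 400x640 float32, m along the optical axis (not along the pixel's ray), 0 where there is no reading.
- calibration(name): a dict with "fx", "fy", "cx", "cy" (pixels), "k1" (the pictures are not rectified: a ray, as slopes to the right and down, at radius r is drawn at 1 + k1 r^2 times it, then the intrinsics apply), "rvec" (rotation vector, rad) and "tvec" (3), from world to camera coordinates, as OpenCV has them. Camera axes: x right, y down, z forward; pixel columns grow to the right and rows downward; lengths in m; the calibration is good to about 2 mm. A picture is of the moment at which its call begins: read the wrist's pose just before it. calibration takes no time and is no camera call; for the wrist camera it gives the pose at the moment of the call.
A pose or a line that the arm cannot do raises env.PlanningError and nothing moves.
- job.job_done(): hands the job in; it is judged then, once.
The state is a dict: "time": time; "qpos": joint angles; "joint_velocities": joint speeds; "joint_torque": joint torques, N m; "tcp_pos": TCP position; "orientation": TCP orientation; "force": force on the tool from outside, world axes, zero at the start; "torque": the same for the moment, N m; "opening": finger opening in m; "gripper_force": force on a finger pad.
Only numpy, scipy, OpenCV 4.12 (cv2) and the standard library are available. Lean on these libraries where they do the work, as an engineer would, in place of code of your own. Each camera call takes 0.05 s, during which the arm holds its last target. There are 200 camera calls.

## Working session

There is one attempt and no reset: what is moved stays moved. The work goes in short steps, each a Python script; the robot and the scene stay as the last script left them, time stands still between calls to the robot, and variables do not carry over. Pictures are saved under pics/ and viewed, at most 10 in all, crops included, and the job is handed in when it is done.

```bash
mkdir -p pics; cat > h.py <<'E'
import numpy as np, cv2
from scipy.spatial.transform import Rotation as R
from cell import env, kin, camera, calibration, job
def ray(c,u,v):
    x=np.array([(u-c["cx"])/c["fx"],(v-c["cy"])/c["fy"]]); s=x.copy()
    for _ in range(20): s=x/(1+c["k1"]*(s@s))
    Rm=cv2.Rodrigues(np.array(c["rvec"],float))[0]; t=np.array(c["tvec"],float).ravel()
    return -Rm.T@t, Rm.T@np.array([s[0],s[1],1.])
def atz(c,u,v,z):
    o,d=ray(c,u,v); return o+d*(z-o[2])/d[2]
def atd(c,u,v,dep):
    o,d=ray(c,u,v); return o+d*dep
E
python3 - <<'E'
from h import *
import pickle
s=env.get_state();print(s['time'],s['orientation'])
for n in("top","scene"):
    c=calibration(n);p,d=camera(n);cv2.imwrite(f"pics/{n}0.png",p);pickle.dump((c,p,d),open(n+"0.pkl","wb"));print(n,c,ray(c,320,200))
E
```

```text
0.0 [-8.98056817e-04  9.93519304e-01  1.13659841e-01 -1.62212459e-04]
top {'fx': 470.411482584681, 'fy': 470.411482584681, 'cx': 319.3043395441726, 'cy': 197.98323188191682, 'k1': -0.09237831972365204, 'rvec': array([ 2.16039128, -2.1383632 ,  0.12557129]), 'tvec': array([0.01545785, 0.52696251, 1.32657577])} (array([0.35242425, 0.00384146, 1.38329826]), array([ 0.12390823,  0.01098716, -0.99224322]))
scene {'fx': 414.40451699537334, 'fy': 414.40451699537334, 'cx': 314.3824253551854, 'cy': 194.11914413231312, 'k1': -0.10734386386084127, 'rvec': array([ 2.02166068,  1.2586184 , -0.54394835]), 'tvec': array([-0.22865739, -0.24826904,  1.77503251])} (array([ 1.41874141, -0.45428275,  1.02247842]), array([-0.64218044,  0.33778082, -0.68839929]))
```

View pics/top0.png

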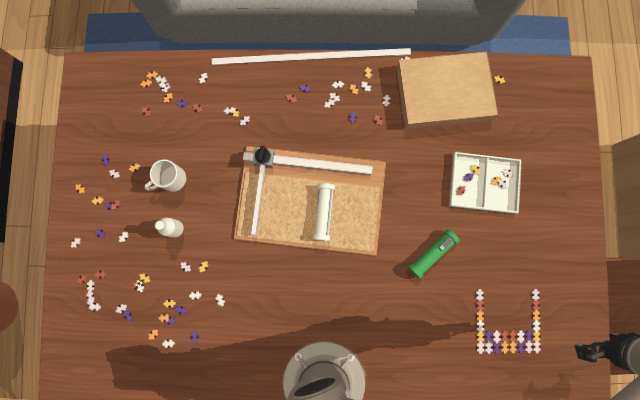

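View pics/scene0.png

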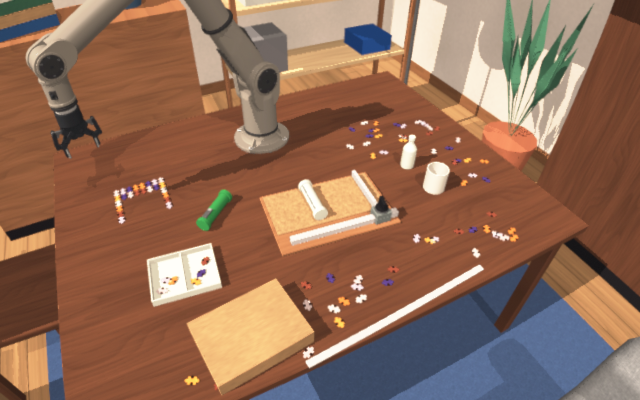

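The top view shows the rest at about (310,200), with the rail on its far side. The knob is at (262,155), the stop plate at (258,198) and the tube at (324,212). World +x is up in the picture and +y is left. I'll enlarge both views.

```bash
python3 - <<'E'
import cv2,numpy as np
a=cv2.imread("pics/top0.png")[140:262,225:395];b=cv2.imread("pics/scene0.png")[165:260,250:410]
a=cv2.resize(a,None,fx=4.4,fy=4.4,interpolation=cv2.INTER_CUBIC)
b=cv2.resize(b,None,fx=5,fy=5,interpolation=cv2.INTER_CUBIC)
cv2.imwrite("pics/ta.png",a);cv2.imwrite("pics/sb.png",b)
E
```

```text
(no output)
```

View pics/ta.png

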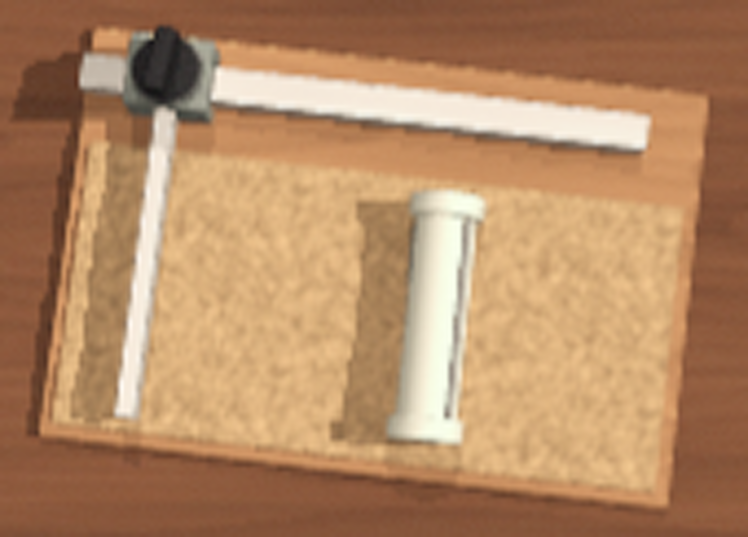

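View pics/sb.png

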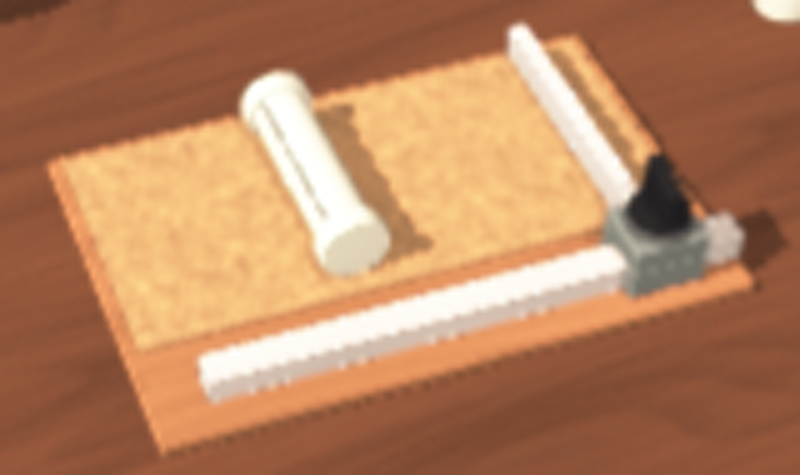

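The crops show the hinge rib on the tube's upper -y side, at about crop (464,300). The catch is therefore low on the +y side, so I'll roll towards -y. Next I'll get coarse positions and then look closer with the wrist camera.

```bash
python3 - <<'E'
from h import *
import pickle
c,p,d=pickle.load(open("top0.pkl","rb"))
f=lambda x,y,z:atz(c,225+x/4.4,140+y/4.4,z).round(4)
for n,x,y,z in [("capA",447,200,.062),("capB",425,432,.062),("knob",166,62,.1),("railR",633,118,.035),("railL",100,72,.035),("corkTR",686,208,.016),("corkBR",652,497,.016),("corkBL",54,428,.016),("corkTL",107,140,.016)]: print(n,f(x,y,z))
A=f(447,200,.062);B=f(425,432,.062);m=(A+B)/2
xa=(f(633,118,.035)-f(100,72,.035));yaw=np.arctan2(-xa[1],-xa[0])-np.pi/2;print("yaw",yaw)
# look-down poses, tool y along rest y
for k in (0,np.pi):
    q=(R.from_euler('z',yaw+k)*R.from_euler('x',np.pi)).as_quat(scalar_first=True)
    for z in(.32,.135):
        print(k,z,kin.inverse_kinematics([m[0]-.0,m[1],z],q))
E
```

```text
capA [5.593e-01 2.000e-04 6.200e-02]
capB [0.4096 0.0128 0.062 ]
knob [0.6404 0.1795 0.1   ]
railR [ 0.6197 -0.1227  0.035 ]
railL [0.6479 0.2325 0.035 ]
corkTR [ 0.5626 -0.1597  0.016 ]
corkBR [ 0.3704 -0.1364  0.016 ]
corkBL [0.4113 0.259  0.016 ]
corkTL [0.6053 0.2294 0.016 ]
yaw -0.07922571560987568
0 0.32 [ 0.43174852  0.20229001 -0.64501248  1.94451417  0.14060976  1.03897794
 -1.92507154]
0 0.135 [ 0.22173115  0.45087905 -0.43953527  2.11455074  0.31645906  0.63829271
 -2.08582227]
3.141592653589793 0.32 [ 0.72627414  0.28349453 -1.00713499  1.92955811  0.27238027  1.07352272
  1.09679916]
3.141592653589793 0.135 [ 0.51960729  0.54859151 -0.81787372  2.0962757   0.59744612  0.74293079
  0.80802893]
```

```bash
python3 - <<'E'
from h import *
import pickle
q=(R.from_euler('z',-.09)*R.from_euler('x',np.pi)).as_quat(scalar_first=True)
env.grip(0.0)
env.reach([.48,.03,.33],q)
c=calibration("wrist");p,d=camera("wrist");pickle.dump((c,p,d),open("w1.pkl","wb"));cv2.imwrite("pics/w1.png",p)
print(ray(c,320,200),c['fx'],env.get_state()['time'],env.get_state()['qpos'])
E
```

```text
(array([0.54663648, 0.02399464, 0.39979424]), array([-0.2665772 ,  0.02196763, -0.96358777])) 300.667416702029 3.6083 [ 0.44144541  0.19397864 -0.70588832  1.93626186  0.14371441  1.06147475
 -1.98769645]
```

View pics/w1.png

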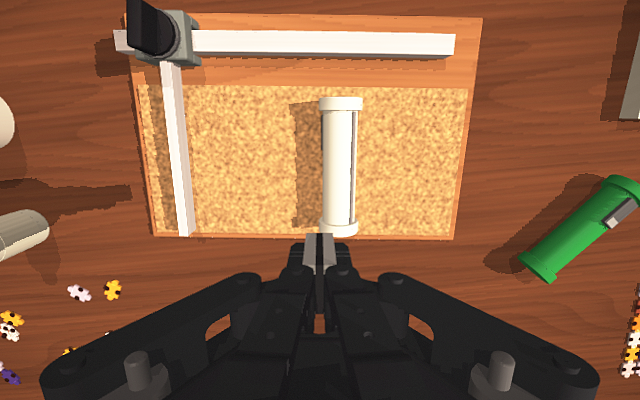

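The wrist view shows the tube at (340,165) and the rib as a dark line near u≈354, with the barrel spanning about 323 to 358. The cork corners are near (471,88), (452,238) and (155,235). I'll now find the roll angle from row profiles.

```bash
python3 - <<'E'
from h import *
import pickle
c,p,d=pickle.load(open("w1.pkl","rb"))
g=cv2.cvtColor(p,cv2.COLOR_BGR2GRAY)
for v in(125,165,210): print(v,g[v,316:366])
f=lambda n,u,v,z:print(n,atz(c,u,v,z).round(4))
f("corkTR",471,88,.016);f("corkBR",452,238,.016);f("corkBL",155,235,.016);f("corkTL",137,87,.016)
f("capTop",342,98,.055);f("capBot",338,234,.041)
f("railR",454,45,.04)
f("plate near",183,235,.05);f("plateR far",184,66,.05);f("plateR near",189,235,.05)
z=[atd(c,340,v,d[v,340])[[0,1,2]].round(3) for v in(100,165,228)];print(z)
E
cat > crop.py <<'E'
import cv2,sys
p=cv2.imread(sys.argv[1]);u0,u1,v0,v1=map(int,sys.argv[3:7]);k=float(sys.argv[7])
cv2.imwrite(sys.argv[2],cv2.resize(p[v0:v1,u0:u1],None,fx=k,fy=k,interpolation=cv2.INTER_CUBIC))
E
python3 crop.py pics/w1.png pics/w1c.png 110 370 0 195 3
```

```text
125 [121 113 117 134 120  64  89 141 166 173 180 185 193 206 220 227 233 239
 244 247 249 250 252 252 253 253 253 254 254 254 255 254 255 255 255 253
 109 160 176 234 253 223 173 194 192 188 194 196 202 210]
165 [157 153 142 127 108  93 109 144 167 176 182 187 199 213 224 231 237 242
 246 248 250 251 252 253 253 253 254 254 255 255 255 255 255 255 253 105
 170 175 245 253 220 205 213 208 203 205 206 207 205 206]
210 [142 148 158 163 154 138 137 154 169 177 184 192 205 219 227 234 241 245
 247 249 251 252 252 253 254 254 254 254 255 255 255 255 255 224 121 179
 200 250 250 215 215 201 199 204 203 200 195 191 188 188]
corkTR [ 0.5637 -0.162   0.016 ]
corkBR [ 0.3698 -0.1432  0.016 ]
corkBL [0.4115 0.2633 0.016 ]
corkTL [0.6023 0.2406 0.016 ]
capTop [ 0.5641 -0.0026  0.055 ]
capBot [0.4004 0.0134 0.041 ]
railR [ 0.6093 -0.1302  0.04  ]
plate near [0.4203 0.2069 0.05  ]
plateR far [0.6134 0.165  0.05  ]
plateR near [0.4196 0.1993 0.05  ]
[array([0.562, 0.   , 0.065]), array([0.492, 0.005, 0.061]), array([0.418, 0.011, 0.066])]
```

View pics/w1c.png

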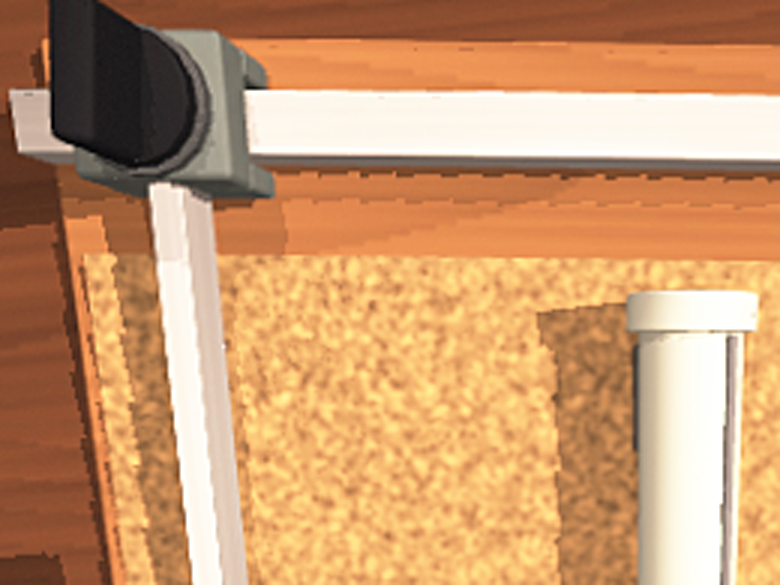

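The catch's dark edge shows on the tube's +y side, and the rib sits about 40° off the top on the -y side. That leaves about 140° (2.44 rad) to roll towards -y. I'll start with two strokes of 0.8 rad and then look.

```bash
cat >> h.py <<'E'
YAW=-.1
EX=np.array([np.cos(YAW),np.sin(YAW),0]);EY=np.array([-np.sin(YAW),np.cos(YAW),0])
Q=(R.from_euler('z',YAW)*R.from_euler('x',np.pi)).as_quat(scalar_first=True)
C0=np.array([.4868,.0497,0])
Z=np.array([0,0,1.])
def stroke(tube,rad,F=7,xo=-.017,down=False):
    """press on the tube (world xy) and roll it by rad towards -y; returns new centre"""
    t=np.array([tube[0],tube[1],0])
    a=t+EX*xo+EY*(.010*rad); top=.061+env.nose_length
    if not down: env.reach(a+Z*(top+.02),Q)
    env.movel(a+Z*(top+.008),.1)
    hit=env.movel(a+Z*(top-.006),.02,stop_force=F)
    s=env.get_state();z=s['tcp_pos'][2];print("hit",hit,z-top,np.round(s['force'],1))
    b=a-EY*.045*rad; b[2]=z-.0005
    env.movel(b,.03)
    s=env.get_state();print("end",np.round(s['force'],1),s['time'])
    env.movel(b+Z*.02,.06)
    return t-EY*.025*rad
def look(name):
    import pickle
    env.reach([.48,.03,.33],Q); c=calibration("wrist");p,d=camera("wrist")
    pickle.dump((c,p,d),open(name+".pkl","wb"));cv2.imwrite(f"pics/{name}.png",p);print(env.get_state()['time'])
E
python3 - <<'E'
from h import *
print(env.nose_length)
t=stroke([.482,.0055],.8); t=stroke(t,.8); print(t); look("w2")
E
python3 crop.py pics/w2.png pics/w2c.png 280 480 70 250 3.2
```

```text
0.0726
hit True -0.00045391014119711137 [-2.   0.6  8.8]
end [-2.2 -0.7 10.6] 6.4583
hit True -0.00044808275393060093 [-1.6  1.1 10.5]
end [-1.5 -0.6 10.7] 9.3
[ 0.47800666 -0.03430017  0.        ]
10.625
```

View pics/w2c.png

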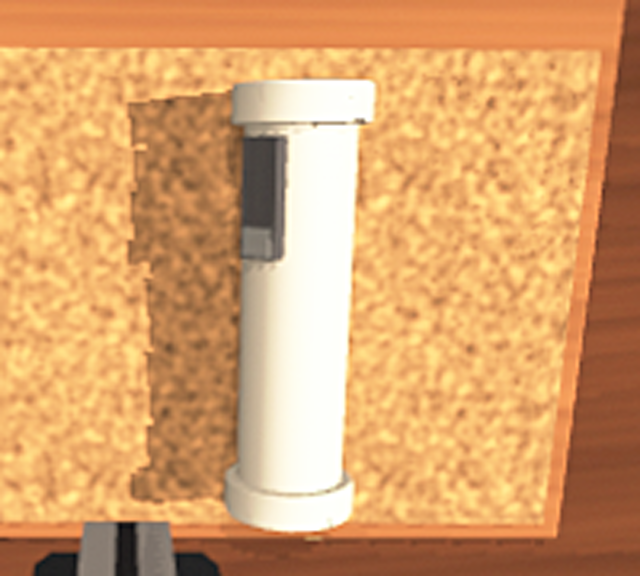

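The catch now shows at crop (262,195), on the tube's +y side. Corrected for viewing tilt it is about 44° from the top, so I'll roll a further 0.78 rad.

```bash
python3 - <<'E'
from h import *
import pickle
c,p,d=pickle.load(open("w2.pkl","rb"))
for n,u,v in(("T",280+304/3.2,70+82/3.2),): print(atz(c,u,v,.055))
u,v=280+300/3.2,70+300/3.2; m=atz(c,u,v,.061);print(m)
print(atz(c,280+290/3.2,70+527/3.2,.041))
t=stroke([.478,-.0345],.78); print(t); look("w3")
E
python3 crop.py pics/w3.png pics/w3c.png 280 480 70 250 3.2
```

```text
[ 0.56105777 -0.03964686  0.055     ]
[ 0.48789738 -0.03320614  0.061     ]
[ 0.39398725 -0.02770285  0.041     ]
hit True -0.00039236713486517916 [-2.4  1.  10.4]
end [-2.2 -0.8 10.3] 13.475
[ 0.47605325 -0.05390258  0.        ]
14.825
```

View pics/w3c.png

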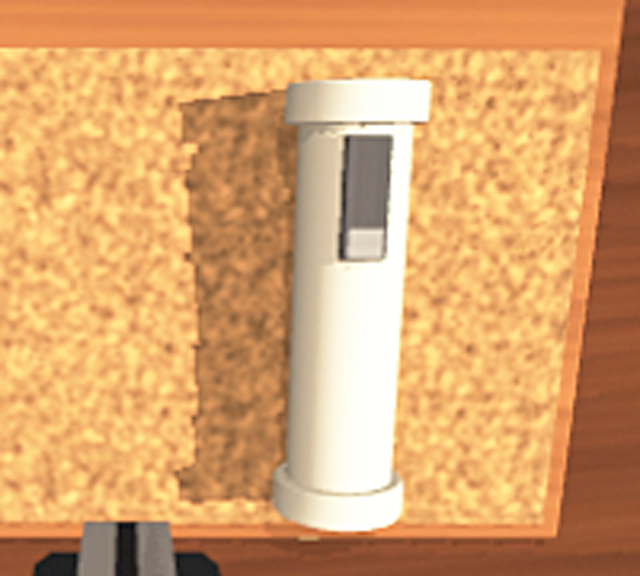

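The catch is now on top, within about 3° once viewing tilt is allowed for (crop (367,195)). Next I'll grip the knob, slide the stop to about 10 mm short of the tube, and look.

```bash
python3 - <<'E'
from h import *
k=C0+EX*.14+EY*.146
env.grip(.07)
env.reach(k+Z*.21,Q)
env.movel(k+Z*.153,.08)
env.grip(0.0,30)
s=env.get_state();print(s['opening'],s['force'],s['gripper_force'],s['tcp_pos']-k,s['time'])
for y,v in ((.146-.205,.07),(.146-.211,.015)):
    env.movel(C0+EX*.14+EY*y+Z*.153,v)
    s=env.get_state();print(np.round(s['force'],1),s['time'],s['opening'])
c=calibration("wrist");p,d=camera("wrist");cv2.imwrite("pics/w4.png",p)
import pickle;pickle.dump((c,p,d),open("w4.pkl","wb"))
E
```

```text
0.013326839933946587 [-0.28975801 -0.52725121  3.56574944] 32.48233437538147 [0.00024284 0.00015443 0.1534315 ] 17.875
[-1.1  1.3  8.6] 20.95 0.01356779271895677
[-2.3  1.   8.5] 21.5 0.013319748801843797
```

View pics/w4.png

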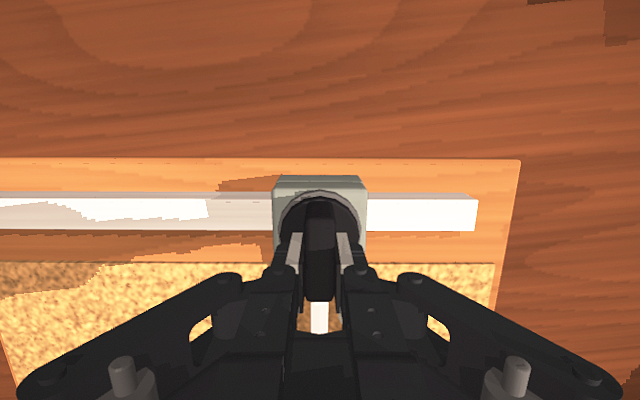

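The saddle followed, with the knob firmly between the fingers at (320,250). I'll let go and measure the gap with depth from above.

```bash
cat >> h.py <<'E'
def cloud(c,d):
    v,u=np.mgrid[0:400,0:640];pix=np.stack([u,v],-1).reshape(-1,1,2).astype(float)
    K=np.array([[c["fx"],0,c["cx"]],[0,c["fy"],c["cy"]],[0,0,1]])
    n=cv2.undistortPoints(pix,K,np.array([c["k1"],0,0,0.])).reshape(-1,2)
    P=np.c_[n,np.ones(len(n))]*d.reshape(-1,1)
    Rm=cv2.Rodrigues(np.array(c["rvec"],float))[0]
    W=(P-np.array(c["tvec"]).ravel())@Rm
    W=W-C0; return np.c_[W@EX,W@EY,W[:,2]].reshape(400,640,3)
E
cat > gap.py <<'E'
from h import *
import pickle,sys
from scipy.optimize import least_squares
c,p,d=pickle.load(open(sys.argv[1]+".pkl","rb"));w=cloud(c,d);g=cv2.cvtColor(p,cv2.COLOR_BGR2GRAY)
X,Y,H=w[...,0],w[...,1],w[...,2]
for lo,hi in((-.05,-.02),(-.02,.01),(-.05,.01)):
    m=(X>lo)&(X<hi)&(Y<-.06)&(Y>-.15)&(H>.046)&(H<.066)&(d>0)
    y,h=Y[m],H[m]
    tu=y<np.median(y[h>np.percentile(h,92)])+.014; 
    r=least_squares(lambda a:np.hypot(y[tu]-a[0],h[tu]-a[1])-.020,[np.median(y[h>np.percentile(h,92)]),.041],loss='soft_l1',f_scale=.001).x
    pl=(X>lo)&(X<hi)&(Y>r[0]+.021)&(Y<r[0]+.08)&(H>.046)&(H<.054)&(d>0)
    e=[Y[v][pl[v]].min() for v in range(400) if pl[v].sum()>2]
    f=[Y[v][pl[v]].max() for v in range(400) if pl[v].sum()>2]
    print("tube y,h",r.round(4),"plate edges",np.median(e).round(4),np.median(f).round(4),len(e),"gap",np.median(e)-r[0]-.025)
m=(X>.015)&(X<.066)&(H>.052)&(g<170)&(abs(Y-r[0])<.02)&(d>0)
print("catch",m.sum(),"y",np.percentile(Y[m],[2,50,98]).round(4),"h",np.median(H[m]),"offset",(Y[m].mean()-r[0]).round(4))
E
python3 - <<'E'
from h import *
import pickle
p0=env.get_state()['tcp_pos']
env.grip(.06); env.movel(np.array([p0[0],p0[1],.22]),.1)
env.reach(C0-EX*.03-EY*.088+Z*.31,Q)
c=calibration("wrist");p,d=camera("wrist");pickle.dump((c,p,d),open("w5.pkl","wb"));cv2.imwrite("pics/w5.png",p);print(env.get_state()['time'])
E
python3 gap.py w5; python3 crop.py pics/w5.png pics/w5c.png 230 430 70 250 3.2
```

```text
23.7167
tube y,h [-0.1038  0.0409] plate edges -0.0702 -0.059 26 gap 0.00859759750363228
tube y,h [-0.1036  0.0409] plate edges -0.0704 -0.0589 27 gap 0.008130644311574835
tube y,h [-0.1037  0.0409] plate edges -0.0703 -0.059 53 gap 0.008409251777708605
catch 750 y [-0.11   -0.0993 -0.0872] h 0.06443378118735274 offset 0.0046
```

View pics/w5c.png

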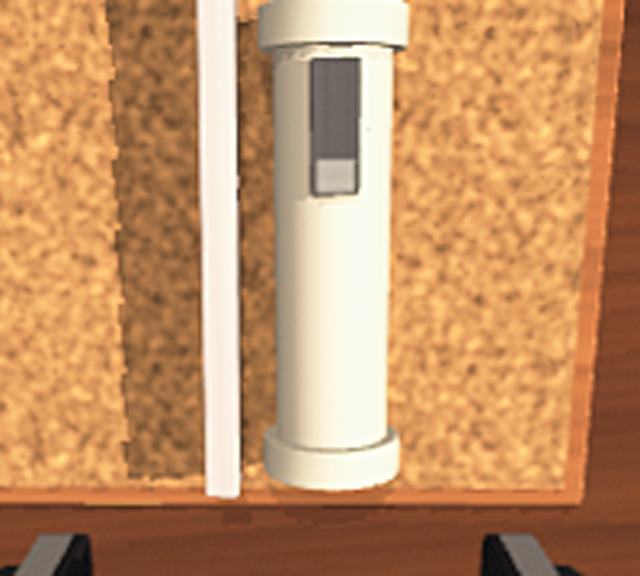

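The catch is centred on the tube (crop (335,125) against an axis at 333), and the gap is about 8 mm. I'll close it by 7.2 mm slowly, then turn the knob clockwise.

```bash
python3 - <<'E'
from h import *
import pickle
k=lambda y,z:C0+EX*.14+EY*y+Z*z
env.reach(k(-.065,.21),Q); env.movel(k(-.065,.153),.08); env.grip(0,30)
env.movel(k(-.0722,.153),.008); env.dwell(.5)
s=env.get_state();print(np.round(s['force'],1),s['time'],s['opening'])
q=np.array(s['qpos'])
for a in(.35,.7,1.05,1.25,1.4):
    j=q.copy();j[6]+=a;env.goto_joints(j);s=env.get_state();print(a,np.round(s['torque'],2),np.round(s['force'],1),s['time'])
env.dwell(.3);s=env.get_state();print(s['qpos'][6]-q[6],np.round(s['torque'],2),(s['tcp_pos']-C0)@EY)
env.grip(.06);p0=s['tcp_pos'];env.movel(np.array([p0[0],p0[1],.22]),.08)
env.reach(C0-EX*.03-EY*.088+Z*.31,Q)
c=calibration("wrist");p,d=camera("wrist");pickle.dump((c,p,d),open("w6.pkl","wb"));print(env.get_state()['time'])
env.reach(C0+EX*.05-EY*.05+Z*.36,Q)
c=calibration("wrist");p,d=camera("wrist");pickle.dump((c,p,d),open("w7.pkl","wb"));print(env.get_state()['time'])
E
python3 gap.py w6
python3 - <<'E'
from h import *
import pickle
c,p,d=pickle.load(open("w7.pkl","rb"));w=cloud(c,d);X,Y,H=w[...,0],w[...,1],w[...,2]
m=(H>.092)&(H<.11)&(abs(X-.14)<.04)&(abs(Y+.072)<.04)
P=np.c_[X[m],Y[m]];print(m.sum(),P.mean(0) if m.sum() else 0)
if m.sum()>5:
    (cx,sz,a)=cv2.minAreaRect((P*1000).astype(np.float32));print(cx,sz,a);u=np.linalg.svd(P-P.mean(0))[2][0];print("bar angle",np.arctan2(u[1],u[0]))
E
```

```text
[-0.3  1.2  6.6] 27.4083 0.013164904465612469
0.35 [ 0.35  0.32 -4.83] [-2.2  1.8  5.3] 27.8333
0.7 [  0.6    1.17 -10.53] [-2.5  1.5  7.7] 28.2583
1.05 [-0.94 -8.41  0.35] [39.3 -5.4  0.9] 28.6833
1.25 [-0.56 -8.27  0.25] [39.5 -3.1  1.5] 28.9917
1.4 [-0.59 -7.67  0.03] [34.8 -3.3  2.9] 29.2583
1.4003849120682115 [-0.64 -7.67  0.07] -0.07170285452188975
32.1417
32.6833
tube y,h [-0.0882  0.0303] plate edges nan nan 0 gap nan
tube y,h [-0.0882  0.0301] plate edges nan nan 0 gap nan
tube y,h [-0.0882  0.0302] plate edges nan nan 0 gap nan
583 [ 0.14307718 -0.08743487]
(142.58802795410156, -87.92621612548828) (14.21994400024414, 41.335052490234375) 89.69784545898438
bar angle -3.1391601440287715
  return _methods._mean(a, axis=axis, dtype=dtype,
  ret = ret.dtype.type(ret / rcount)
Traceback (most recent call last):
  File "gap.py", line 16, in <module>
    print("catch",m.sum(),"y",np.percentile(Y[m],[2,50,98]).round(4),"h",np.median(H[m]),"offset",(Y[m].mean()-r[0]).round(4))
                              ~~~~~~~~~~~~~^^^^^^^^^^^^^^^^
IndexError: index -1 is out of bounds for axis 0 with size 0
```

The joint 7 sense was reversed: the knob hit its free end stop, the fingers slipped, and the stop got pushed about 16 mm. I'll work out the tube's present position and roll from the pictures I already have.

```bash
cat > prof.py <<'E'
from h import *
import pickle,sys
c,p,d=pickle.load(open(sys.argv[1]+".pkl","rb"));w=cloud(c,d);X,Y,H=w[...,0],w[...,1],w[...,2];g=cv2.cvtColor(p,cv2.COLOR_BGR2GRAY)
for xm in(-.06,-.03,.0,.04):
    o=[]
    for y in np.arange(-.22,-.04,.005):
        m=(abs(X-xm)<.008)&(abs(Y-y)<.0025)&(d>0)
        o.append(f"{y*1000:.0f}:{H[m].max()*1000:.0f}/{g[m].min()}" if m.sum() else f"{y*1000:.0f}:-")
    print(xm,*o)
E
python3 prof.py w6; python3 - <<'E'
from h import *
q=np.array(env.get_state()['qpos']);print(q)
for a in(0,-.5,-1,-1.4):
    Qa=(R.from_euler('z',YAW+a)*R.from_euler('x',np.pi)).as_quat(scalar_first=True)
    j=kin.inverse_kinematics(C0+EX*.14-EY*.09+Z*.153,Qa);print(a,None if j is None else np.round(j,2))
E
```

```text
-0.06 -220:2/77 -215:2/76 -210:10/63 -205:13/139 -200:16/136 -195:17/144 -190:18/153 -185:18/138 -180:18/151 -175:19/171 -170:18/156 -165:17/137 -160:18/137 -155:17/152 -150:17/142 -145:18/163 -140:18/152 -135:18/152 -130:18/151 -125:18/133 -120:17/147 -115:18/145 -110:18/139 -105:18/168 -100:18/128 -95:51/133 -90:52/238 -85:52/238 -80:51/106 -75:18/104 -70:17/95 -65:18/89 -60:18/103 -55:17/106 -50:18/105 -45:17/118
-0.03 -220:2/82 -215:1/74 -210:11/90 -205:13/150 -200:17/148 -195:18/167 -190:18/161 -185:18/161 -180:18/140 -175:18/165 -170:18/127 -165:18/144 -160:18/150 -155:18/154 -150:302/17 -145:323/17 -140:328/14 -135:327/18 -130:297/20 -125:271/20 -120:283/14 -115:281/9 -110:18/145 -105:18/145 -100:18/150 -95:51/141 -90:52/239 -85:52/238 -80:51/101 -75:17/104 -70:18/110 -65:18/108 -60:280/14 -55:283/6 -50:267/53 -45:297/17
0.0 -220:2/81 -215:2/75 -210:10/100 -205:13/134 -200:17/135 -195:17/136 -190:18/157 -185:18/139 -180:18/148 -175:18/140 -170:18/142 -165:17/142 -160:18/156 -155:17/142 -150:17/134 -145:17/122 -140:17/146 -135:17/120 -130:17/134 -125:18/167 -120:17/142 -115:17/155 -110:17/160 -105:339/24 -100:338/24 -95:51/132 -90:51/241 -85:51/240 -80:340/23 -75:339/23 -70:339/25 -65:18/91 -60:18/105 -55:18/91 -50:19/90 -45:18/105
0.04 -220:1/72 -215:2/66 -210:11/92 -205:13/145 -200:18/146 -195:18/139 -190:18/145 -185:17/147 -180:17/156 -175:19/158 -170:18/123 -165:17/127 -160:18/140 -155:18/143 -150:17/143 -145:17/139 -140:17/130 -135:17/133 -130:18/135 -125:18/142 -120:17/157 -115:17/146 -110:18/124 -105:18/146 -100:17/142 -95:51/95 -90:51/242 -85:51/207 -80:50/85 -75:18/95 -70:18/99 -65:18/96 -60:18/105 -55:18/105 -50:18/97 -45:18/96
[ 0.60461283  0.29704667 -0.85799589  1.78621105  0.24141662  1.17060675
 -1.99719463]
0 [ 0.49  0.67 -0.71  1.78  0.54  0.9  -2.12]
-0.5 [ 0.44  0.64 -0.63  1.78  0.48  0.88 -2.57]
-1 [ 0.12  0.57 -0.18  1.8   0.14  0.79 -2.8 ]
-1.4 [-0.18  0.57  0.23  1.82 -0.18  0.77 -2.93]
```

The tube is no longer on the rest. I'll search for it with the top camera's depth.

```bash
python3 - <<'E'
from h import *
import pickle
c=calibration("top");p,d=camera("top");pickle.dump((c,p,d),open("t2.pkl","wb"));cv2.imwrite("pics/t2.png",p)
c0,p0,d0=pickle.load(open("top0.pkl","rb"))
print(env.get_state()['time'])
w=cloud(c,d);w0=cloud(c0,d0)
diff=(np.abs(p.astype(int)-p0).sum(2)>90).astype(np.uint8)
n,l,s,ce=cv2.connectedComponentsWithStats(diff)
for i in range(1,n):
    if s[i,4]>25:
        m=l==i;print(s[i],ce[i].round(),"H",np.percentile(w[m][:,2],[5,50,95]).round(3),"H0",np.percentile(w0[m][:,2],[5,50,95]).round(3),"mean bgr",p[m].mean(0).round())
E
```

```text
32.7333
[ 297  117   74  135 5788] [332. 184.] H [0.016 0.668 0.716] H0 [-0.002  0.015  0.061] mean bgr [121. 145. 162.]
[ 241  146   34   90 1429] [255. 185.] H [0.011 0.017 0.037] H0 [0.012 0.028 0.099] mean bgr [132. 175. 216.]
[151 179  32  18  78] [169. 187.] H [0.    0.068 0.095] H0 [0.002 0.067 0.095] mean bgr [114. 132. 146.]
[118 185  21  13  61] [125. 192.] H [-0.004  0.003  0.006] H0 [-0.001  0.002  0.006] mean bgr [40. 61. 98.]
[ 89 192  28  17 148] [101. 199.] H [-0.001  0.004  0.009] H0 [-0.002  0.004  0.009] mean bgr [ 49.  88. 130.]
[163 192  16   9  49] [170. 196.] H [-0.003  0.002  0.007] H0 [-0.004  0.001  0.007] mean bgr [31. 46. 75.]
[205 196  17  11  45] [214. 199.] H [-0.003  0.002  0.007] H0 [-0.003  0.002  0.007] mean bgr [40. 60. 97.]
[100 198  66  22 292] [130. 210.] H [-0.002  0.003  0.009] H0 [-0.002  0.003  0.008] mean bgr [ 47.  61. 101.]
[ 354  198  116  140 6923] [408. 270.] H [-0.     0.736  0.774] H0 [-0.004  0.001  0.045] mean bgr [126. 152. 158.]
[421 200   9   7  26] [425. 203.] H [-0.005  0.     0.003] H0 [-0.003  0.001  0.004] mean bgr [40. 60.
[... 1344 characters left out ...]
002  0.011  0.019] H0 [-0.002  0.012  0.018] mean bgr [135. 156. 177.]
[295 347  15  13 120] [303. 353.] H [0.01  0.015 0.02 ] H0 [0.011 0.016 0.022] mean bgr [162. 182. 194.]
[366 347  16  10  72] [372. 352.] H [0.74  0.759 0.77 ] H0 [-0.005 -0.     0.005] mean bgr [38. 41. 45.]
[306 375  57  25 477] [331. 387.] H [0.22  0.317 0.445] H0 [0.013 0.297 0.334] mean bgr [102. 118. 129.]
[610 374  30  26 384] [629. 391.] H [-0.763 -0.753 -0.742] H0 [0.608 0.642 0.663] mean bgr [103. 152. 195.]
[288 386  17  14 118] [296. 394.] H [0.01  0.018 0.327] H0 [0.246 0.297 0.336] mean bgr [ 85.  98. 106.]
[323 390  15  10 103] [331. 396.] H [0.333 0.37  0.415] H0 [0.338 0.346 0.353] mean bgr [71. 83. 92.]
```

```bash
python3 - <<'E'
from h import *
import pickle
def rep(name,w,p,d):
    H=w[...,2]; m=((H>.015)&(H<.075)&(w[...,1]<-.1)&(w[...,1]>-.7)&(abs(w[...,0])<.4)&(d>0)&(p.min(2)>140)&(np.ptp(p,axis=2)<60)).astype(np.uint8)
    n,l,s,ce=cv2.connectedComponentsWithStats(m)
    for i in range(1,n):
        if s[i,4]>30:
            P=w[l==i];print(name,s[i],"c",P.mean(0).round(3),"min",np.percentile(P,2,axis=0).round(3),"max",np.percentile(P,98,axis=0).round(3))
c=calibration("scene");p,d=camera("scene");pickle.dump((c,p,d),open("s2.pkl","wb"));cv2.imwrite("pics/s2.png",p)
rep("scene",cloud(c,d),p,d)
for n in("w6","w7","t2"):
    c,p,d=pickle.load(open(n+".pkl","rb"));rep(n,cloud(c,d),p,d)
E
python3 prof.py w7|tail -2|cut -c1-700
```

```text
scene [207 204  21  44 507] c [ 0.011 -0.377  0.039] min [-0.088 -0.4    0.02 ] max [ 0.082 -0.355  0.051]
scene [290 225  23  20 179] c [ 0.148 -0.139  0.034] min [ 0.128 -0.17   0.018] max [ 0.164 -0.111  0.06 ]
scene [147 243  74  61 601] c [ 0.154 -0.516  0.022] min [ 0.066 -0.61   0.015] max [ 0.228 -0.411  0.028]
w6 [ 350    0   51   23 1143] c [ 0.142 -0.144  0.034] min [ 0.132 -0.168  0.032] max [ 0.153 -0.119  0.035]
w6 [577   0  63  94 811] c [ 0.089 -0.398  0.036] min [ 0.065 -0.447  0.023] max [ 0.155 -0.365  0.05 ]
w6 [ 538   91   64  131 3193] c [-0.006 -0.372  0.043] min [-0.077 -0.39   0.038] max [ 0.061 -0.356  0.049]
w7 [ 527   28  113  236 3488] c [ 0.029 -0.381  0.039] min [-0.076 -0.452  0.023] max [ 0.223 -0.355  0.049]
w7 [367  74  50  40 871] c [ 0.144 -0.138  0.038] min [ 0.124 -0.168  0.032] max [ 0.164 -0.108  0.059]
t2 [ 427  152   94  103 1203] c [ 0.062 -0.428  0.035] min [-0.076 -0.607  0.017] max [ 0.224 -0.354  0.051]
t2 [344 351  11   8  34] c [-0.392 -0.159  0.018] min [-0.399 -0.171  0.015] max [-0.383 -0.145  0.023]
0.0 -220:2/89 -215:2/83 -210:10/115 -205:13/135 -200:17/145 -195:18/156 -190:17/171 -185:18/158 -180:19/163 -175:18/154 -170:18/162 -165:18/164 -160:17/169 -155:17/169 -150:17/153 -145:17/134 -140:18/162 -135:18/146 -130:17/157 -125:19/183 -120:17/166 -115:18/177 -110:18/173 -105:19/174 -100:18/161 -95:52/216 -90:51/247 -85:52/247 -80:50/81 -75:18/100 -70:18/106 -65:17/106 -60:17/121 -55:18/102 -50:18/103 -45:18/153
0.04 -220:2/81 -215:2/73 -210:10/104 -205:14/156 -200:16/161 -195:18/161 -190:17/167 -185:18/167 -180:18/174 -175:18/173 -170:17/144 -165:17/144 -160:17/160 -155:18/165 -150:18/162 -145:18/158 -140:18/148 -135:18/148 -130:18/157 -125:18/169 -120:18/177 -115:17/158 -110:353/15 -105:366/19 -100:369/10 -95:348/26 -90:346/34 -85:52/83 -80:327/11 -75:18/109 -70:17/112 -65:18/111 -60:18/118 -55:18/120 -50:18/100 -45:17/130
```

The tube rolled off the -y side and now lies on the table at about rest (0, -0.377), beside the tray. I'll find its exact pose and catch angle, and check the bystanders and the green tube for clearance.

```bash
python3 - <<'E'
from h import *
import pickle
from scipy.optimize import least_squares
c,p,d=pickle.load(open("w7.pkl","rb"));W=[]
for n in("w7","w6","t2","s2"):
    c,p,d=pickle.load(open(n+".pkl","rb"));w=cloud(c,d);g=cv2.cvtColor(p,cv2.COLOR_BGR2GRAY);X,Y,H=[w[...,i] for i in range(3)]
    m=(X>-.065)&(X<.0)&(abs(Y+.377)<.024)&(H>.022)&(H<.052)&(d>0)
    P=w[m]
    r=least_squares(lambda a:np.hypot(P[:,1]-a[0]-a[1]*P[:,0],P[:,2]-a[2])-.020,[-.377,0,.025],loss='soft_l1',f_scale=.001).x
    tm=(abs(Y-r[0]-r[1]*X)<.03)&(H>.01)&(H<.055)&(d>0)&(abs(X)<.12)&(p.min(2)>140)
    print(n,m.sum(),"yc,slope,h",r.round(4),"x ext",np.percentile(X[tm],[1,99]).round(3))
    dy=Y-r[0]-r[1]*X;a=np.degrees(np.arctan2(dy,H-r[2]));rad=np.hypot(dy,H-r[2])
    for xl,xh in((-.06,-.01),(.015,.035),(.035,.055)):
        o=[]
        for b in range(-90,110,10):
            k=(X>xl)&(X<xh)&(abs(a-b)<5)&(rad<.03)&(rad>.014)&(d>0)
            o.append(f"{b}:{int(np.median(g[k]))}/{g[k].min()}/{np.median(rad[k])*1000:.0f}" if k.sum()>3 else f"{b}:-")
        print("  ",xl,*o)
for n in("top0","t2"):
    c,p,d=pickle.load(open(n+".pkl","rb"));w=cloud(c,d).reshape(-1,3);q=p.reshape(-1,3).astype(int)
    gm=(q[:,1]>q[:,2]+50)&(q[:,1]>q[:,0]+50)&(w[:,2]>.015);print("green",gm.sum(),np.percentile(w[gm],[1,50,99],axis=0).round(3) if gm.sum() else '')
    tm=(w[:,2]>.015)&(w[:,2]<.035)&(q.min(1)>150)&(w[:,1]<-.405)&(w[:,1]>-.7)&(abs(w[:,0]-.14)<.15);print("tray",tm.sum(),np.percentile(w[tm],[1,50,99],axis=0).round(3))
E
```

```text
w7 1404 yc,slope,h [-0.3758 -0.0747  0.0248] x ext [-0.078  0.107]
   -0.06 -90:- -80:- -70:- -60:100/89/21 -50:108/79/21 -40:254/253/20 -30:255/254/20 -20:254/253/20 -10:252/252/20 0:251/249/20 10:248/245/20 20:241/232/20 30:226/214/20 40:200/188/20 50:178/169/20 60:165/154/20 70:152/143/20 80:138/126/20 90:124/116/20 100:118/115/20
   0.015 -90:- -80:- -70:- -60:224/181/20 -50:188/90/20 -40:254/254/19 -30:255/249/20 -20:254/253/20 -10:252/252/20 0:251/250/20 10:248/245/20 20:240/233/20 30:224/213/20 40:197/186/20 50:176/169/20 60:163/156/20 70:149/141/20 80:134/126/21 90:119/65/21 100:69/48/22
   0.035 -90:- -80:- -70:- -60:169/103/21 -50:161/99/21 -40:254/254/20 -30:255/254/20 -20:253/253/20 -10:252/252/20 0:251/250/20 10:248/243/20 20:240/232/20 30:225/212/20 40:197/185/20 50:176/169/20 60:163/156/20 70:149/140/20 80:134/126/20 90:121/66/21 100:69/39/23
w6 2074 yc,slope,h [-0.3756 -0.0763  0.0247] x ext [-0.078  0.109]
   -0.06 -90:- -80:- -70:- -60:108/66/21 -50:120/79/21 -40:253/194/20 -30:254/232/20 -20:249/248/20 -10:248/246/20 0:246/242/20 10:240/234/20 20:228/220/20 30:209/
[... 1778 characters left out ...]
0:- 100:-
   0.015 -90:- -80:- -70:- -60:- -50:247/241/20 -40:255/255/19 -30:- -20:255/255/21 -10:255/254/21 0:254/253/21 10:252/249/18 20:- 30:228/218/21 40:- 50:- 60:- 70:- 80:- 90:- 100:105/92/21
   0.035 -90:- -80:- -70:- -60:- -50:253/227/20 -40:255/253/18 -30:- -20:255/255/21 -10:255/254/20 0:- 10:251/247/21 20:241/235/20 30:- 40:- 50:- 60:- 70:- 80:- 90:- 100:-
green 624 [[-0.148 -0.428  0.031]
 [-0.09  -0.359  0.043]
 [-0.015 -0.115  1.078]]
tray 501 [[ 0.066 -0.608  0.016]
 [ 0.146 -0.508  0.024]
 [ 0.226 -0.409  0.031]]
green 712 [[-0.176 -0.459  0.031]
 [-0.111 -0.397  0.043]
 [-0.043 -0.337  0.054]]
tray 495 [[ 0.066 -0.608  0.016]
 [ 0.143 -0.508  0.024]
 [ 0.226 -0.409  0.031]]
```

The tray is unmoved. The green look-alike was nudged about 40 mm by the runaway tube. The catch sits at about +115° (towards +y and low).

To recover:
1. Roll the tube on the table towards +y by 4.25 rad, clear of the tray and with the catch on top.
2. Raise it by the bare minimum (centre below 0.05 m) back onto the cork.

```bash
cat > h2.py <<'E'
from h import *
import pickle
from scipy.optimize import least_squares
W=lambda x,y,z=0:C0+EX*x+EY*y+Z*z      # rest -> world
def quat(a): return (R.from_euler('z',YAW+a)*R.from_euler('x',np.pi)).as_quat(scalar_first=True)
def roll(t,n,rad,al,h,F=6):
    """n strokes of rad (+: towards +y) on a tube at rest-xy t, yaw al, barrel top h"""
    ex=np.array([np.cos(al),np.sin(al)]);ey=np.array([-np.sin(al),np.cos(al)]);t=np.array(t,float);top=h+env.nose_length
    for i in range(n):
        a=t-.008*ex-.010*rad*ey;b=a+.045*rad*ey
        (env.reach(W(*a,top+.02),quat(al)) if i==0 else env.movel(W(*a,top+.012),.12))
        env.movel(W(*a,top+.004),.08)
        hit=env.movel(W(*a,top-.005),.02,stop_force=F);z=env.get_state()['tcp_pos'][2]
        env.movel(W(*b,z-.0004),.05);s=env.get_state();print(hit,round(z-top,4),np.round(s['force'],1),s['time'])
        env.movel(W(*b,top+.012),.1);t+=.025*rad*ey
    print("tube",t);return t
def see(name,x,y,z=.30):
    env.reach(W(x-.03,y,z),Q);c=calibration("wrist");p,d=camera("wrist");pickle.dump((c,p,d),open(name+".pkl","wb"));cv2.imwrite(f"pics/{name}.png",p);print(env.get_state()['time'])
def fit(name,y0,h0):
    c,p,d=pickle.load(open(name+".pkl","rb"));w=cloud(c,d);X,Y,H=[w[...,i] for i in range(3)];g=cv2.cvtColor(p,cv2.COLOR_BGR2GRAY)
    m=(X>-.06)&(X<.015)&(abs(Y-y0)<.018)&(H>h0+.008)&(H<h0+.03)&(d>0);P=w[m]
    r=least_squares(lambda a:np.hypot(P[:,1]-a[0]-a[1]*P[:,0],P[:,2]-a[2])-.020,[y0,0,h0],loss='soft_l1',f_scale=.001).x
    dy=Y-r[0]-r[1]*X;a=np.degrees(np.arctan2(dy,H-r[2]));rad=np.hypot(dy,H-r[2])
    tm=(abs(dy)<.022)&(rad<.03)&(H>h0)&(d>0)&(abs(X)<.11);print(name,"yc slope h",r.round(4),"x",np.percentile(X[tm],[1,99]).round(3))
    k=(X>.022)&(X<.062)&(rad<.03)&(rad>.017)&(abs(a)<75)&(d>0)&(g<150)
    if k.sum()>20: print("catch deg",k.sum(),np.percentile(a[k],[5,50,95]).round(1),"x",np.percentile(X[k],[2,98]).round(3))
    for b in range(-60,61,15):
        q=(X>.03)&(X<.045)&(abs(a-b)<7.5)&(rad<.03)&(rad>.014)&(d>0);print(b,int(np.median(g[q])) if q.sum()>3 else '-',end='; ')
    print();return r
E
python3 - <<'E'
from h2 import *
env.grip(0.)
t=roll([.003,-.376],5,.85,-.0747,.045)
see("w8",*t)
fit("w8",t[1],.025)
E
```

```text
True -0.0002 [1.4 1.1 4.8] 36.4917
True -0.0005 [-1.3 -0.   7.6] 38.5583
True -0.0006 [-1.3  0.5  8.3] 40.6333
True -0.0006 [-1.1 -0.6  7.9] 42.7167
True -0.0006 [-1.9  1.1  8.5] 44.8
tube [ 0.0109295 -0.2700463]
45.8583
w8 yc slope h [-0.2671 -0.075   0.025 ] x [-0.07   0.086]
catch deg 590 [-7.6 16.6 65.1] x [0.026 0.061]
-60 238; -45 241; -30 243; -15 244; 0 100; 15 157; 30 89; 45 150; 60 141;
```

```bash
python3 - <<'E'
from h2 import *
r=[-.2671,-.075,.025]
c,p,d=pickle.load(open("w8.pkl","rb"));w=cloud(c,d);X,Y,H=[w[...,i] for i in range(3)];g=cv2.cvtColor(p,cv2.COLOR_BGR2GRAY)
dy=Y-r[0]-r[1]*X;a=np.degrees(np.arctan2(dy,H-r[2]));rad=np.hypot(dy,H-r[2])
for xl,xh in((-.04,-.01),(.03,.04),(.04,.05),(.05,.06)):
    print(xl,*[f"{b}:{int(np.median(g[q]))}/{np.median(rad[q])*1e3:.0f}" for b in range(-40,80,4) if (q:=(X>xl)&(X<xh)&(abs(a-b)<2)&(rad<.03)&(rad>.015)&(d>0)).sum()>2])
al=-.0747
print(kin.inverse_kinematics(W(.008,-.267,.076),quat(al)),kin.inverse_kinematics(W(.0,-.143,.1),Q))
for b in(0,-.35,-.7,-1.05,-1.4,-1.46):
  for o in(0,np.pi):
    print(b,o,np.round(kin.inverse_kinematics(W(.14,-.113,.153),quat(b+o)),2))
E
```

```text
-0.04 -40:242/20 -36:243/20 -32:243/20 -28:243/20 -24:243/20 -20:243/20 -16:243/20 -12:243/20 -8:241/20 -4:240/20 0:239/20 4:237/20 8:234/20 12:230/20 16:226/20 20:219/20 24:211/20 28:202/20 32:192/20 36:182/20 40:170/20 44:162/20 48:154/20 52:149/20 56:143/20 60:142/20 64:139/20 68:137/20 72:134/20 76:123/20
0.03 -40:242/20 -36:242/20 -32:243/20 -28:243/20 -24:243/20 -20:245/20 -16:252/20 -12:208/23 -8:77/25 -4:127/26 0:161/25 4:160/25 8:158/25 12:159/25 16:160/25 20:162/25 24:134/25 28:78/24 36:124/20 40:146/20 44:156/20 48:152/19 52:148/20 56:143/20 60:140/20 64:138/20 72:136/20 76:134/20
0.04 -40:242/20 -36:243/20 -32:243/20 -28:243/20 -24:243/20 -20:245/20 -16:246/20 -12:212/22 -8:90/25 -4:87/24 0:85/24 4:86/24 8:87/24 12:87/24 16:85/24 20:87/24 24:87/25 28:82/24 36:106/20 40:148/20 44:156/20 48:153/19 52:149/20 56:144/20 60:140/20 64:138/20 68:135/20
0.05 -40:242/20 -36:242/20 -32:243/20 -28:243/20 -24:243/19 -20:246/20 -16:244/20 -12:202/24 -8:75/25 -4:87/25 0:85/24 4:86/24 8:87/24 12:87/24 16:85/24 20:87/24 24:88/25 28:74/25 36:135/20 40:135/19 44:159/20 48:151/20 52:146/20 5
[... 210 characters left out ...]
.57  0.68 -0.76  1.77  0.58  0.92 -2.11]
0 3.141592653589793 [ 0.8   0.91 -1.19  1.76  0.93  1.16  0.79]
-0.35 0 [ 0.51  0.66 -0.67  1.78  0.51  0.89 -2.41]
-0.35 3.141592653589793 [ 0.8   0.9  -1.18  1.76  0.92  1.15  0.44]
-0.7 0 [ 0.46  0.63 -0.59  1.78  0.45  0.87 -2.72]
-0.7 3.141592653589793 [ 0.78  0.87 -1.13  1.76  0.88  1.12  0.12]
-1.05 0 [ 0.01  0.56  0.02  1.81 -0.02  0.77 -2.68]
-1.05 3.141592653589793 [ 0.74  0.83 -1.06  1.76  0.82  1.07 -0.2 ]
-1.4 0 [-0.29  0.6   0.43  1.83 -0.34  0.78 -2.75]
-1.4 3.141592653589793 [ 0.71  0.79 -1.    1.76  0.77  1.03 -0.51]
-1.46 0 [-0.29  0.6   0.43  1.83 -0.34  0.78 -2.81]
-1.46 3.141592653589793 [ 0.7   0.79 -0.99  1.76  0.76  1.03 -0.56]
```

The catch is centred at about +10°. I'll correct it with a small reverse roll, then make the low pick and place onto the cork, clear of the plate.

```bash
python3 - <<'E'
from h2 import *
al=-.075
yc=lambda x:-.2671-.075*x
t=roll([.005,yc(.005)],1,-.17,al,.045)
env.movel(W(*t,.135),.12,rot=quat(al)); env.grip(.06)
env.movel(W(*t,.076),.1); env.grip(.0,40)
s=env.get_state();print(s['opening'],s['gripper_force'],s['time'])
env.movel(W(*t,.098),.06)
env.movel(W(0,-.144,.098),.10,rot=Q)
hit=env.movel(W(0,-.144,.0918),.03,stop_force=6)
s=env.get_state();print(hit,s['tcp_pos'][2],np.round(s['force'],1),s['time'])
env.grip(.055); env.movel(W(0,-.144,.15),.15)
see("w9",0,-.13); fit("w9",-.144,.041)
E
python3 prof.py w9|sed -n 2p|cut -c1-500
```

```text
True -0.0001 [-0.8 -0.2  5.4] 47.5333
tube [ 0.00468155 -0.27171305]
0.039178407243074836 39.84297573566437 49.7083
True 0.09273954207174565 [-1.6  0.1  8.1] 51.9083
53.45
w9 yc slope h [-0.144  -0.0038  0.0409] x [-0.075  0.081]
catch deg 650 [-15.2   5.   67.4] x [0.024 0.062]
-60 246; -45 248; -30 250; -15 112; 0 103; 15 105; 30 173; 45 162; 60 147; 
-0.03 -220:1/80 -215:1/80 -210:12/73 -205:13/146 -200:17/145 -195:17/156 -190:291/18 -185:316/14 -180:319/13 -175:317/14 -170:286/20 -165:261/14 -160:272/9 -155:269/7 -150:62/249 -145:63/245 -140:62/233 -135:61/199 -130:58/158 -125:53/121 -120:18/98 -115:18/98 -110:18/93 -105:263/12 -100:272/6 -95:259/28 -90:286/15 -85:288/19 -80:319/13 -75:316/13 -70:292/15 -65:17/106 -60:18/91 -55:18/103 -50:18/81 -45:18/107
```

The tube lies straight on the cork at y=-0.144, h=0.041, with the catch on top. I'll measure the plate edge next.

```bash
python3 - <<'E'
from h2 import *
c,p,d=pickle.load(open("w9.pkl","rb"));w=cloud(c,d);X,Y,H=[w[...,i] for i in range(3)];g=cv2.cvtColor(p,cv2.COLOR_BGR2GRAY)
for lo,hi in((-.09,-.06),(.02,.05),(.05,.09)):
    m=(X>lo)&(X<hi)&(Y>-.118)&(Y<-.06)&(H>.046)&(H<.054)&(d>0)
    e=[(Y[v][m[v]].min(),Y[v][m[v]].max()) for v in range(400) if m[v].sum()>2];print(lo,len(e),np.median(e,axis=0).round(4) if e else '')
m=(H>.096)&(H<.106)&(abs(X-.14)<.04)&(abs(Y+.088)<.03);P=np.c_[X[m],Y[m]]*1000
print(m.sum(), cv2.minAreaRect(P.astype(np.float32)) if m.sum()>5 else '')
a=np.degrees(np.arctan2(Y+.144,H-.0409));rad=np.hypot(Y+.144,H-.0409)
print(*[f"{b}:{int(np.median(g[q]))}" for b in range(-28,40,4) if (q:=(X>.04)&(X<.055)&(abs(a-b)<2)&(rad<.03)&(d>0)).sum()>2])
E
```

```text
-0.09 21 [-0.0936 -0.0825]
0.02 30 [-0.0943 -0.083 ]
0.05 43 [-0.0943 -0.0831]
127 ((123.72565460205078, -88.79413604736328), (4.321528434753418, 13.941802978515625), 0.028862452134490013)
-28:254 -20:233 -16:99 -12:100 -8:100 -4:102 0:103 4:104 8:100 12:106 16:105 20:80 24:146 28:182 32:175 36:171
```

```bash
python3 - <<'E'
from h2 import *
Qp=quat(np.pi)
env.grip(.06)
env.reach(W(.14,-.0885,.20),Qp); env.movel(W(.14,-.0885,.153),.1); env.grip(0,30)
env.movel(W(.14,-.104,.153),.03); env.movel(W(.14,-.1127,.153),.009); env.dwell(.35)
s=env.get_state();t0=s['torque'];q=np.array(s['qpos']);print(np.round(s['force'],1),np.round(t0,2),s['time'],s['opening'])
ok=True
for a in(.15,.5,.9,1.2,1.4):
    j=q.copy();j[6]-=a;env.goto_joints(j);s=env.get_state();yw=R.from_quat(s['orientation'],scalar_first=True).as_matrix()[:,0]
    print(a,np.degrees(np.arctan2(yw[1],yw[0])).round(1),np.round(s['torque']-t0,2),np.round(s['force'],1),s['time'])
    if a<1.3 and abs((s['torque']-t0)[2])>1.2: ok=False;print("ABORT");break
if ok:
    p0=s['tcp_pos'];env.grip(.06);env.movel(np.array([p0[0],p0[1],.2]),.15)
    c=calibration("scene");p,d=camera("scene");pickle.dump((c,p,d),open("s3.pkl","wb"))
    c=calibration("top");p,d=camera("top");pickle.dump((c,p,d),open("t3.pkl","wb"))
    print(env.get_state()['time'])
E
```

```text
[1.4 7.5 2.1] [ 1.7  -0.26 -0.24] 59.15 0.01317425595847755
0.15 166.0 [-1.03  0.08  0.12] [1.1 3.  2.1] 59.4167
0.5 146.0 [-0.7  -0.17  0.18] [0.8 5.5 0.5] 59.8417
0.9 123.1 [-0.43 -0.58  0.12] [ 4.   6.  -1.5] 60.3083
1.2 105.9 [-0.27 -0.96  0.14] [ 5.9  7.5 -3.1] 60.7
1.4 94.4 [-0.18 -1.23  0.17] [ 7.4  6.9 -3.8] 61.0083
62.075
```

```bash
python3 - <<'E'
from h2 import *
env.reach(W(-.03,-.135,.30),quat(np.pi-1.4) if 0 else Q);c=calibration("wrist");p,d=camera("wrist");pickle.dump((c,p,d),open("wa.pkl","wb"));print(env.get_state()['time'])
r=fit("wa",-.144,.041)
w=cloud(c,d);X,Y,H=[w[...,i] for i in range(3)]
for lo,hi in((-.085,-.06),(.02,.05),(.05,.08)):
    m=(X>lo)&(X<hi)&(Y>r[0]+.022)&(Y<-.06)&(H>.046)&(H<.054)&(d>0)
    e=[(Y[v][m[v]].min(),Y[v][m[v]].max()) for v in range(400) if m[v].sum()>2];e=np.median(e,axis=0);print(lo,e.round(4),"gap",e[0]-r[0]-.025, e[1]-.0117-r[0]-.025)
a=np.degrees(np.arctan2(Y-r[0]-r[1]*X,H-r[2]));g=cv2.cvtColor(p,cv2.COLOR_BGR2GRAY)
print(*[f"{b}:{int(np.median(g[q]))}" for b in range(-28,40,4) if (q:=(X>.04)&(X<.055)&(abs(a-b)<2)&(H>.05)&(H<.07)&(d>0)).sum()>2])
for v0 in(.115,.14,.16):
    m=(H>.094)&(H<.108)&(abs(X-v0)<.03)&(abs(Y+.113)<.04);P=np.c_[X[m],Y[m]]*1000;print(m.sum(),cv2.minAreaRect(P.astype(np.float32)) if m.sum()>5 else '')
E
```

```text
63.35
wa yc slope h [-0.144  -0.0039  0.0409] x [-0.075  0.082]
catch deg 636 [-15.3   6.   67.5] x [0.023 0.062]
-60 245; -45 248; -30 249; -15 100; 0 102; 15 104; 30 171; 45 163; 60 151; 
-0.085 [-0.1216 -0.1024] gap -0.002601755773066948 0.004841038762094678
0.02 [-0.1141 -0.1028] gap 0.004840143010959551 0.004462631265127977
0.05 [-0.1145 -0.1031] gap 0.004449571894590353 0.004127529730731057
-28:254 -20:238 -16:113 -12:100 -8:99 -4:102 0:102 4:103 8:100 12:105 16:108 20:74 24:142 28:182 32:173 36:170
0 
0 
0
```

The tube is straight, the catch is about 2° off the top and the clamp is turned home. The gap is about 4.3 mm because the stop reached its travel end. A 2 mm roll of the tube towards the plate gives a safe margin, and then I'll hand in.

```bash
python3 - <<'E'
from h2 import *
env.grip(0.)
t=roll([.003,-.144],1,.085,0,.061)
env.dwell(.2);print(env.get_state()['time'])
print(job.job_done())
E
```

```text
True -0.0001 [-0.7 -0.4  6.3] 65.5417
tube [ 0.003    -0.141875]
66.0167
the job is handed in; nothing more can be done
None
```

I handed the job in at 66 s, but not cleanly: I first turned the clamp knob the wrong way, which knocked the tube off the rest, pushed the green look-alike about 40 mm, and meant lifting the tube about 22 mm (centre planned at most 47 mm) to put it back; at hand-in the catch should be about 7° off the top, the gap about 2 mm and the clamp turned home (estimated from the last measurement plus a final 2 mm roll, not re-measured; the tray had not moved when checked after the knock, but I didn't measure the mug or glue).

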